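# Seat the sanding spindle's quick-change collar

## Robot

A 6-joint arm with a two-finger parallel gripper is mounted at the origin on the work surface. World frame = base frame: x ahead of the robot, y to its left, z up, the work surface at z = 0. Lengths are in m, angles in rad, forces in N, time in s.
With the tool pointing down it reaches from about 0.35 to 0.775 m from the base axis. Payload 5.5 kg.
Tool frame: the origin (TCP) lies midway between the tips of the shut fingers; the grasp point (between the pads) lies 19 mm behind it; z points along the fingers, x is the direction in which the jaws open and shut, and the axes are right-handed (so a half turn about z gives the same grasp; the last joint's range is limited). The gripper opens to 85 mm and grips with 20 to 120 N. Pads are 22 mm wide; open, the fingers measure 114 mm over their backs; the gripper's body (76 mm by 85 mm) begins 54 mm behind the grasp point. The pads swing forward as they close: fully open they stand 13 mm farther back than shut.
Start: joints at [1.112, 0.313, 0.046, 1.304, 0, 1.431], TCP at [0.18, 0.546, 0.231] pointing down, gripper open.
Joint ranges: [-2.76, 2.76], [-0.86, 1.69], [-1.03, 1.26], [-2.2, 2.34], [-1.47, 1.5], [-3.14, 3.14]. Speed limits (rad/s): [2.57, 2.57, 3.14, 3.14, 3.14, 3.14].

## Interface

Orientations are given as a unit quaternion [w, x, y, z].
In Python, from workcell import env gives the robot as it stands.
- The arm moves only by the tool servo_tool, never from a script. Its argument "targets" is a list of rows, each an object with "xyz": the shift along the tool's x, y, z in m, a list of three; "twist": the turn, a rotation vector about the tool's x, y, z in rad, a list of three; "jaw": the opening, from 0 (shut) to 1 (fully open). A call has 1 to 12 rows; each row is the pose to reach, as a shift and turn from the pose commanded when the call began, along the tool's axes at that moment; what a row does not reach only later rows make up. A row lasts 1/12 s, in which the tool goes at most 41.7 mm and 7.16 degrees, less where a joint would pass 70% of its speed; a pose out of reach is approached as far as the arm can. A call with a gripper value outside its range is refused whole. The fingers move at their own pace and stop on an object; "squeeze" is the grip in N (left out, the last holds). Time passes only in rows, so rows that repeat a pose let the fingers close. It gives the time, the measured TCP pose, the force and the opening at its end, in the units of the state.
- env.get_state(): the state, without advancing time (a new reading comes with each control period).
- env.read_camera(name): name is "scene" or "top" or "wrist"; returns a dict with "color" (384x512x3 uint8, red, green, blue), "depth" (384x512 float32, m along the optical axis (not along the pixel's ray), 0 where there is no reading), "fx", "fy", "cx", "cy" (pixels), "k1" (the pictures are not rectified: a ray, as slopes to the right and down, at radius r is drawn at 1 + k1 r^2 times it, then the intrinsics apply), "eye" and "attitude" of the camera in the world. Camera axes: x right, y down, z forward; pixel columns grow to the right and rows downward; lengths in m; the calibration is good to about 2 mm. A picture is of the moment at which its call begins.
- env.hand_in(): hands the job in, once; it reports no verdict.
The state is a dict: "clock": time; "joint_pos": joint angles; "qvel": joint speeds; "tau": joint torques, N m; "tcp_pos": TCP position; "orientation": TCP orientation; "wrist_force": force on the tool from outside, world axes, zero at the start; "ft_torque": the same for the moment, N m; "finger_gap": finger opening in m.
Only numpy, scipy, OpenCV 4.12 (cv2) and the standard library are available. Lean on these libraries where they do the work, as an engineer would, in place of code of your own. Each camera call takes 0.05 s, during which the arm holds its last target. There are 200 camera calls.

## Task

Lift the clear lid of the blue dust guard until it rests open on its stop. Then turn the knurled collar on the sanding spindle until its hidden keyways drop over the drive pins, push it fully home against the spring, and finish while still holding it down there; leave everything else on the bench and in the guard where it is.

Things in the scene. Friction and masses are not known exactly. Their poses are not given: they have to be found in the camera images.
- lid (a joint): hinge of the clear dust-guard lid: 0 = shut, grows as the lid swings up, 1.85 rad (106 degrees) = resting on its stop. The lid (0.35 kg) falls shut by its own weight below about 1.37 rad; past upright (1.57) it falls gently on to its stop and stays there
- lid_handle (a point): middle of the lid's black round grip bar, 10 mm thick, 100 mm long, parallel to the hinge, on two end posts 40 mm above the lid's upper face; 126.5 mm above the bench with the lid shut. With the lid at q it is 226 cos q - 46 sin q mm from the hinge line towards the handle side and 226 sin q + 46 cos q mm above it. It can turn between the finger pads, so the fingers may keep pointing down
- lid_hinge (a point): middle of the hinge line of the lid, 80.5 mm above the bench, on the guard's +x rim. Lid panel 240 x 260 mm, 6 mm thick, clear with orange edges
- guard: blue open-topped dust-guard tray bolted to the bench, 240 mm (its x) by 260 mm (its y), walls 6 mm thick, 80 mm high, origin under its centre on the bench. Its +x axis points from the handle side to the hinge side (roughly to the robot's left); y is parallel to the hinge. The upright sanding spindle stands inside, 10 mm from the centre towards the handle side
- seat (a point): on the upright spindle axis, on the top of its round flange (68 mm across), 22 mm above the bench: the place of the collar's origin when fully home. Three drive pins stick out of the spindle, tops 12 mm above the flange. A spring ejector on the spindle pushes the collar up: 3 N at 10 mm above home, rising to 10 N at home; it pushes a released collar up again
- collar: knurled aluminium collar, 52 mm across, 44 mm high, closed top, 0.2 kg, origin at the centre of its underside, z up. It starts resting on the pins, 12 mm above home (top 78 mm above the bench), and there stops hard if pushed
- collar_top (a point): centre of the collar's flat top. Inside the collar are three hidden keyways a third of a turn apart, with 0.1 rad play each way over the pins; neither the look nor the axes of the collar tell where the pins are. Turn it either way, 0.2 rad to a third of a turn, until it can go down past the pins: 2 mm free, then 10 mm against the spring
- spacer: bystander: brass spacer ring, 30 mm across, 10 mm high, lying in a corner of the guard tray, about 95 mm along the guard's +y and 85 mm towards the handle side of its centre
- bowl: bystander: turned pale-wood bowl, 150 mm across, 60 mm high
- sanding_block: bystander: cork-faced wooden sanding block, 100 x 60 x 28 mm
- glue: bystander: white glue bottle with orange cap, 54 mm across, 150 mm high
- wax: bystander: amber jar of wax with a steel lid, 72 mm across, 60 mm high
- brush: bystander: brush lying on the bench

How it is judged:
On the way, in this order (a step that is already met when the one before it is completed fails the run):
1. the lid rests open on its stop, the collar not yet home (value of joint lid above 1.78 rad and velocity of joint lid below 0.1 rad/s and z of collar in the frame of guard above 0.03 m), for 0.2 s.
2. the collar has dropped over the pins and is pushed fully home on the flange (z of collar in the frame of guard below 0.0245 m and horizontal distance between collar and seat below 0.004 m and angle between collar's own z axis and vertical below 0.07 rad), for 0.2 s.
At the end, for the whole second after the job is handed in: The lid rests open on its stop (above 1.78 rad); the collar is upright on the spindle axis (within 4 mm), its underside within 2.5 mm of the flange, at rest, and the fingers are still on it with more than 3 N, holding it down against the spring (all of step 2 and value of joint lid above 1.78 rad and velocity of joint lid below 0.1 rad/s and contact force between the fingers and collar above 3 N and linear speed of collar below 0.02 m/s); the arm keeps its last pose, push and grip.
It fails at once if a bystander is moved more than 30 mm (distance of any of spacer, bowl, sanding_block, glue, wax, brush from where it was at the start of the episode above 0.03 m).
It also fails if it takes over 61 s, if anything falls off the work surface, if the arm or the gripper's body presses on something with over 40 N, if the wrist force passes 120 N, or if a joint passes its speed limit or range.

## Working session

There is one attempt and no reset: what is moved stays moved. The work goes in short steps, Python scripts to look and compute and a tool call to move; the robot and the scene stay as the last step left them, time stands still between calls to the robot, and variables do not carry over. Pictures are saved under pics/ and viewed, about 8 in all and at most 12, crops included, and the job is handed in when it is done.

Besides the shell and the picture viewer there is one more tool, called in YAML: its name, and indented under it one key for each argument. servo_tool: Moves the arm, as the interface text tells. Its arguments: {"type":"object","properties":{"targets":{"type":"array","items":{"type":"object","properties":{"xyz":{"type":"array","items":{"type":"number"}},"twist":{"type":"array","items":{"type":"number"}},"jaw":{"type":"number"}}}},"squeeze":{"type":"number"}},"required":["targets"]}

```bash
mkdir -p pics; ls; cat > h.py <<'E'
import numpy as np,cv2
from scipy.spatial.transform import Rotation as R
from workcell import env
def rot(q): return R.from_quat([q[1],q[2],q[3],q[0]]).as_matrix()
def att(c):
    a=np.array(c['attitude'],float)
    return rot(a) if a.size==4 else a.reshape(3,3)
def ray(c,u,v):
    x=(u-c['cx'])/c['fx'];y=(v-c['cy'])/c['fy'];a,b=x,y
    for _ in range(20):
        s=1+c['k1']*(a*a+b*b);a,b=x/s,y/s
    return np.array(c['eye']),att(c)@np.array([a,b,1.])
def onplane(c,u,v,z):
    e,d=ray(c,u,v);return e+d*(z-e[2])/d[2]
def depthpt(c,u,v):
    e,d=ray(c,u,v);return e+d*c['depth'][int(v),int(u)]
def proj(c,p):
    q=att(c).T@(np.array(p)-np.array(c['eye']));a,b=q[0]/q[2],q[1]/q[2];s=1+c['k1']*(a*a+b*b)
    return c['cx']+c['fx']*a*s,c['cy']+c['fy']*b*s
def cap(name,fn):
    c=env.read_camera(name);np.save('pics/'+fn+'.npy',c,allow_pickle=True);cv2.imwrite('pics/'+fn+'.png',c['color'][:,:,::-1]);return c
def load(fn): return np.load('pics/'+fn+'.npy',allow_pickle=True).item()
E
python3 - <<'E'
from h import *
a=cap('scene','s1');b=cap('top','t1')
for c in(a,b): print({k:v for k,v in c.items() if k not in('color','depth')})
print(env.get_state())
E
```

```text
pics
{'fx': 393.22117085741536, 'fy': 393.22117085741536, 'cx': 252.82867871062572, 'cy': 187.86924959978685, 'k1': -0.13095148987718988, 'eye': array([0.96724291, 0.74964587, 0.80876268]), 'attitude': array([-0.12262275,  0.24423473,  0.86794038, -0.41471986])}
{'fx': 422.2032526600108, 'fy': 422.2032526600108, 'cx': 257.1850226594203, 'cy': 194.26495979982403, 'k1': -0.11825208746878181, 'eye': array([ 0.30004912, -0.01206486,  1.13617992]), 'attitude': array([-0.06504459,  0.71319551, -0.69409789,  0.0731402 ])}
{'clock': 0.1, 'joint_pos': array([ 1.11238651e+00,  3.13937205e-01,  4.50765016e-02,  1.30360268e+00,
       -1.59413430e-06,  1.43119672e+00]), 'qvel': array([-0.00047476, -0.00188547,  0.00275073,  0.00035119,  0.00162719,
       -0.00018343]), 'tau': array([ 2.73547972e-03, -4.81722271e+01,  2.99246013e+01,  1.26874266e-02,
       -1.33009426e-04,  1.13698917e-05]), 'tcp_pos': array([0.18002819, 0.54560171, 0.23048469]), 'orientation': array([ 3.90329101e-04,  8.10381401e-01,  5.85902116e-01, -7.36485788e-04]), 'wrist_force': array([-0.12836597, -0.0581086 , -0.10244218]), 'ft_torque': array([-0.02908047, -0.00344993, -0.03495747]), 'finger_gap': 0.08567189663793327}
```

View pics/s1.png

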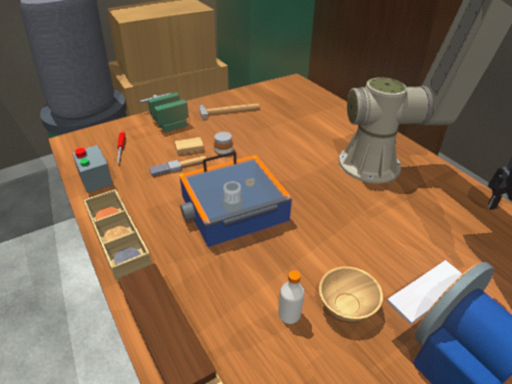

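View pics/t1.png

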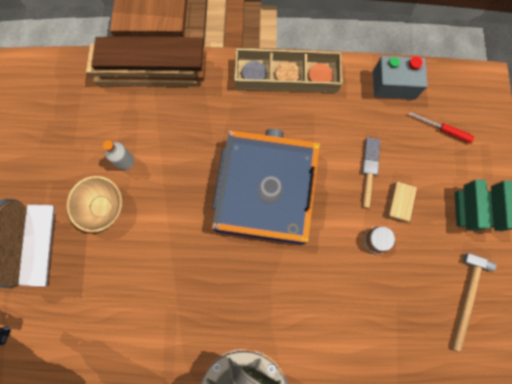

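The scene view shows the guard with its handle bar at about (220,157) and the collar at (232,190). In the top view the lid's orange edge corners are near (231,132), (320,144), (306,242) and (215,232). The collar is at (270,187), the bar at (311,188), and the hinge is on the left (+y).

```bash
python3 - <<'E'
from h import *
t=load('t1');s=load('s1')
def mask(c,lo,hi,box):
    h=cv2.cvtColor(c['color'],cv2.COLOR_RGB2HSV);m=cv2.inRange(h,lo,hi);o=np.zeros_like(m);x0,y0,x1,y1=box;o[y0:y1,x0:x1]=m[y0:y1,x0:x1];return o
m=mask(t,(8,215,180),(22,255,255),(205,120,330,250))
p=np.argwhere(m)[:,::-1]
w=np.array([onplane(t,u,v,.0865)[:2] for u,v in p])
r=cv2.minAreaRect((w*1000).astype(np.float32));print('lid',len(p),r,cv2.boxPoints(r))
# collar circle in top
g=cv2.GaussianBlur(cv2.cvtColor(t['color'],cv2.COLOR_RGB2GRAY),(3,3),0)
ci=cv2.HoughCircles(g[150:225,235:305],cv2.HOUGH_GRADIENT,1,20,param1=80,param2=12,minRadius=7,maxRadius=16)
if ci is not None:
  for x,y,rr in ci[0][:3]: print('col',x+235,y+150,rr,onplane(t,x+235,y+150,.078))
# bar
for c,box,n in((t,(300,155,325,220),'top'),(s,(195,145,245,165),'scene')):
    m=mask(c,(0,0,0),(179,255,60),box);p=np.argwhere(m)[:,::-1]
    w=np.array([onplane(c,u,v,.1265)[:2] for u,v in p]);r=cv2.minAreaRect((w*1000).astype(np.float32));print(n,len(p),r,p.min(0),p.max(0))
for c in(t,):
  print('depth',[np.round(depthpt(c,u,v),3) for u,v in((270,187),(240,200),(250,220))])
img=cv2.resize(t['color'][110:260,190:345,::-1],None,fx=5,fy=4,interpolation=2);cv2.imwrite('pics/t1c.png',cv2.resize(t['color'][110:260,190:345,::-1],None,fx=4,fy=4,interpolation=2))
E
```

```text
lid 9 ((662.706298828125, -14.203075408935547), (100.5785903930664, 2.321376323699951), 82.85103607177734) [[655.29614  -63.95697 ]
 [657.5995   -64.245865]
 [670.11646   35.55082 ]
 [667.8131    35.839714]]
col 270.5 185.5 9.6 [ 0.53392532 -0.05509303  0.078     ]
top 63 ((518.8098754882812, -147.6857452392578), (6.31472110748291, 104.72499084472656), 82.96664428710938) [305 168] [312 209]
scene 39 ((526.4423217773438, -150.4646759033203), (20.657554626464844, 106.10585021972656), 87.47132110595703) [203 153] [234 164]
depth [array([ 0.528, -0.053,  0.088]), array([0.492, 0.022, 0.086]), array([ 0.442, -0.005,  0.086])]
```

View pics/t1c.png

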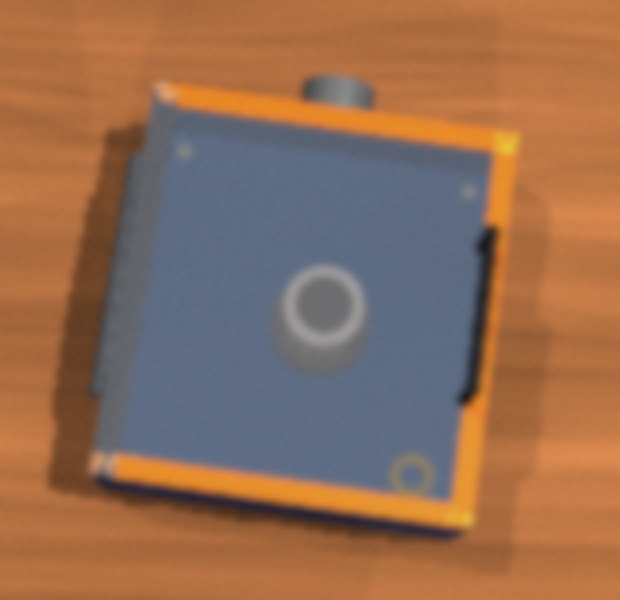

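servo_tool:
  targets:
    - {"xyz": [-0.04,0.039,0],"twist": [0,0,-0.02],"jaw": 1}
    - {"xyz": [-0.08,0.078,0],"twist": [0,0,-0.04],"jaw": 1}
    - {"xyz": [-0.12,0.117,0],"twist": [0,0,-0.06],"jaw": 1}
    - {"xyz": [-0.16,0.156,0],"twist": [0,0,-0.08],"jaw": 1}
    - {"xyz": [-0.19,0.185,0],"twist": [0,0,-0.1],"jaw": 1}
    - {"xyz": [-0.22,0.215,0],"twist": [0,0,-0.12],"jaw": 1}
    - {"xyz": [-0.25,0.244,0],"twist": [0,0,-0.14],"jaw": 1}
    - {"xyz": [-0.28,0.273,0],"twist": [0,0,-0.16],"jaw": 1}
    - {"xyz": [-0.31,0.303,0],"twist": [0,0,-0.18],"jaw": 1}
    - {"xyz": [-0.34,0.332,0],"twist": [0,0,-0.197],"jaw": 1}
    - {"xyz": [-0.37,0.361,0],"twist": [0,0,-0.197],"jaw": 1}
    - {"xyz": [-0.4,0.39,0],"twist": [0,0,-0.197],"jaw": 1}

```text
clock: 1.1
tcp_pos: [0.3998, 0.0948, 0.2313]
orientation: [-0.0, 0.749, 0.663, 0.0]
wrist_force: [0.4, 1.6, 1.1]
finger_gap: 0.0857
```

servo_tool:
  targets:
    - {"xyz": [-0.03,0.02,0],"twist": [0,0,0],"jaw": 1}
    - {"xyz": [-0.06,0.04,0],"twist": [0,0,0],"jaw": 1}
    - {"xyz": [-0.09,0.06,0],"twist": [0,0,0],"jaw": 1}
    - {"xyz": [-0.12,0.08,0],"twist": [0,0,0],"jaw": 1}
    - {"xyz": [-0.15,0.1,0],"twist": [0,0,0],"jaw": 1}
    - {"xyz": [-0.18,0.117,0],"twist": [0,0,0],"jaw": 0.6}
    - {"xyz": [-0.18,0.117,0],"twist": [0,0,0],"jaw": 0.6}
    - {"xyz": [-0.18,0.117,0],"twist": [0,0,0],"jaw": 0.6}
    - {"xyz": [-0.18,0.117,0],"twist": [0,0,0],"jaw": 0.6}

```text
clock: 1.85
tcp_pos: [0.4932, -0.0958, 0.2307]
orientation: [-0.001, 0.749, 0.663, -0.0]
wrist_force: [-0.4, -0.8, -0.2]
finger_gap: 0.051
```

```bash
python3 - <<'E'
from h import *
c=cap('wrist','w1');s=env.get_state();print(s['tcp_pos'],s['joint_pos'].round(2),c['eye'],rot(c['attitude']).round(2))
E
```

```text
[ 0.4931495  -0.09529929  0.23091944] [-0.35  0.17 -0.14  1.26  0.   -0.23] [ 0.41081872 -0.08563399  0.37425834] [[ 0.12  0.94  0.32]
 [ 0.99 -0.12 -0.04]
 [ 0.    0.32 -0.95]]
```

View pics/w1.png

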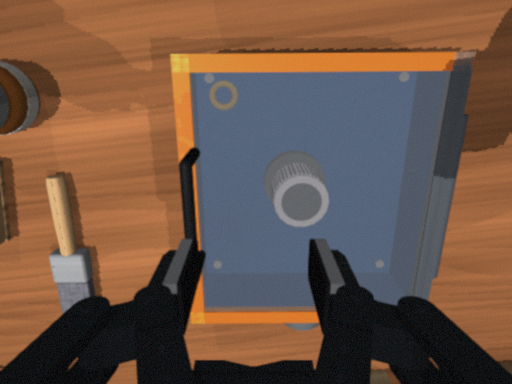

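```bash
python3 - <<'E'
from h import *
c=load('w1')
for n,u,v,z in(('bar a',186,165,.1265),('bar b',189,200,.1265),('bar c',191,235,.1265),('col',301,201,.078),('TL',172,54,.0865),('BL',190,323,.0865),('TR',470,52,.0865),('spacer',224,96,.016)):
    print(n,onplane(c,u,v,z).round(4))
a=onplane(c,172,54,.0865)-onplane(c,190,323,.0865);print(np.hypot(*a[:2]),np.degrees(np.arctan2(a[1],a[0])))
s=env.get_state();T=rot(s['orientation'])
for n,p in(('bar219',(.5195,-.149,.1265)),):print((T.T@(np.array(p)-s['tcp_pos'])).round(4))
E
```

```text
bar a [ 0.4722 -0.1441  0.1265]
bar b [ 0.5005 -0.147   0.1265]
bar c [ 0.5307 -0.1509  0.1265]
col [ 0.532  -0.0548  0.078 ]
TL [ 0.3911 -0.1476  0.0865]
BL [ 0.6498 -0.1807  0.0865]
TR [0.4188 0.0864 0.0865]
spacer [ 0.4322 -0.1178  0.016 ]
0.260834363867962 172.7071867901382
[-0.0502  0.0328  0.1043]
```

servo_tool:
  targets:
    - {"xyz": [-0.025,0.017,0],"twist": [0,0,0],"jaw": 0.6}
    - {"xyz": [-0.0505,0.034,0.01],"twist": [0,0,0],"jaw": 0.6}
    - {"xyz": [-0.0505,0.034,0.035],"twist": [0,0,0],"jaw": 0.6}
    - {"xyz": [-0.0505,0.034,0.06],"twist": [0,0,0],"jaw": 0.6}
    - {"xyz": [-0.0505,0.034,0.085],"twist": [0,0,0],"jaw": 0.6}
    - {"xyz": [-0.0505,0.034,0.105],"twist": [0,0,0],"jaw": 0.6}
    - {"xyz": [-0.0505,0.034,0.115],"twist": [0,0,0],"jaw": 0.6}
    - {"xyz": [-0.0505,0.034,0.122],"twist": [0,0,0],"jaw": 0.6}
    - {"xyz": [-0.0505,0.034,0.122],"twist": [0,0,0],"jaw": 0.6}
    - {"xyz": [-0.0505,0.034,0.122],"twist": [0,0,0],"jaw": 0.6}

```text
clock: 2.73
tcp_pos: [0.5219, -0.1499, 0.1101]
orientation: [0.0, 0.749, 0.663, 0.0]
wrist_force: [0.1, -0.4, -0.7]
finger_gap: 0.0511
```

servo_tool:
  targets:
    - {"xyz": [0,0,0],"twist": [0,0,0],"jaw": 0}
    - {"xyz": [0,0,0],"twist": [0,0,0],"jaw": 0}
    - {"xyz": [0,0,0],"twist": [0,0,0],"jaw": 0}
    - {"xyz": [0,0,0],"twist": [0,0,0],"jaw": 0}
    - {"xyz": [0,0,0],"twist": [0,0,0],"jaw": 0}
    - {"xyz": [0,0,0],"twist": [0,0,0],"jaw": 0}
    - {"xyz": [0,0,0],"twist": [0,0,0],"jaw": 0}
  squeeze: 40

```text
clock: 3.32
tcp_pos: [0.5221, -0.1509, 0.1103]
orientation: [0.001, 0.749, 0.663, 0.0]
wrist_force: [-0.3, -0.9, 6.4]
finger_gap: 0.0085
```

servo_tool:
  targets:
    - {"xyz": [0.002,0,-0.009],"twist": [0,0,0],"jaw": 0}
    - {"xyz": [0.0057,0,-0.0223],"twist": [0,0,0],"jaw": 0}
    - {"xyz": [0.0119,0,-0.0397],"twist": [0,0,0],"jaw": 0}
    - {"xyz": [0.0194,0,-0.0566],"twist": [0,0,0],"jaw": 0}
    - {"xyz": [0.0283,0,-0.0727],"twist": [0,0,0],"jaw": 0}
    - {"xyz": [0.0384,0,-0.0882],"twist": [0,0,0],"jaw": 0}
    - {"xyz": [0.0497,0,-0.1027],"twist": [0,0,0],"jaw": 0}
    - {"xyz": [0.0622,0,-0.1163],"twist": [0,0,0],"jaw": 0}
    - {"xyz": [0.0757,0,-0.1289],"twist": [0,0,0],"jaw": 0}
    - {"xyz": [0.0901,0,-0.1404],"twist": [0,0,0],"jaw": 0}
    - {"xyz": [0.1055,0,-0.1506],"twist": [0,0,0],"jaw": 0}
    - {"xyz": [0.1215,0,-0.1596],"twist": [0,0,0],"jaw": 0}
  squeeze: 50

```text
clock: 4.32
tcp_pos: [0.5361, -0.0321, 0.2724]
orientation: [0.003, 0.75, 0.662, -0.001]
wrist_force: [0.1, -2.8, 2.0]
finger_gap: 0.008
```

servo_tool:
  targets:
    - {"xyz": [0,0,0],"twist": [0,0,0],"jaw": 0}
    - {"xyz": [0,0,0],"twist": [0,0,0],"jaw": 0}
    - {"xyz": [0,0,0],"twist": [0,0,0],"jaw": 0}

```text
clock: 4.57
tcp_pos: [0.5363, -0.0316, 0.2724]
orientation: [0.003, 0.749, 0.663, -0.001]
wrist_force: [-4.2, -7.2, 13.2]
finger_gap: 0.0079
```

```bash
python3 - <<'E'
from h import *
s=env.get_state();print(s['tcp_pos'],s['finger_gap'],s['wrist_force'])
T=rot(s['orientation']);g=s['tcp_pos']-.019*T[:,2]
xg=np.array([.127,.992,0]);H=np.array([.5495,.0747,.0805])
d=g-H;a=-d@xg;b=d[2];print('r',np.hypot(a,b),'want .2306; q',np.arctan2(b,a)-np.arctan2(46,226),'along',d@np.array([-.992,.127,0]))
E
```

```text
[ 0.5363014  -0.03157841  0.27236733] 0.007913822779040468 [-4.15372756 -7.1776896  13.2187178 ]
r 0.2364645773449583 want .2306; q 0.9003975481459189 along -0.0003299892313279566
```

```bash
python3 - <<'E'
from h import *
a=cap('scene','s2')['color'];b=cap('wrist','w2')['color']
cv2.imwrite('pics/c2.png',np.hstack([cv2.resize(a[80:270,130:340],(420,380)),cv2.resize(b,(380,380))])[:,:,::-1])
E
```

```text
(no output)
```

View pics/c2.png

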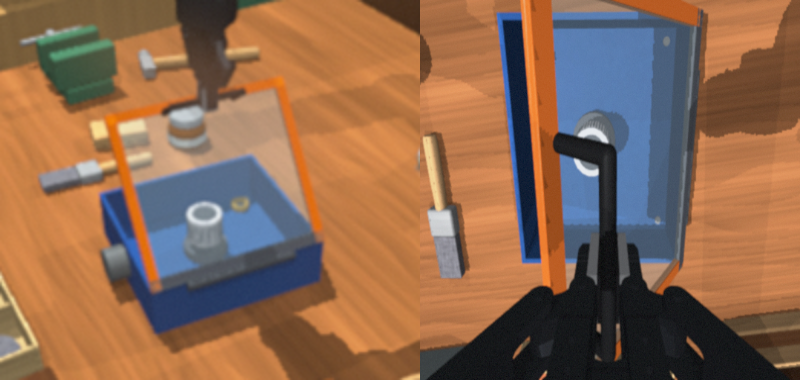

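servo_tool:
  targets:
    - {"xyz": [0.016,0,-0.0096],"twist": [0,0,0],"jaw": 0}
    - {"xyz": [0.0335,0,-0.0159],"twist": [0,0,0],"jaw": 0}
    - {"xyz": [0.0514,0,-0.0209],"twist": [0,0,0],"jaw": 0}
    - {"xyz": [0.0697,0,-0.0244],"twist": [0,0,0],"jaw": 0}
    - {"xyz": [0.0882,0,-0.0265],"twist": [0,0,0],"jaw": 0}
    - {"xyz": [0.1068,0,-0.027],"twist": [0,0,0],"jaw": 0}
    - {"xyz": [0.1254,0,-0.0261],"twist": [0,0,0],"jaw": 0}
    - {"xyz": [0.1254,0,-0.0261],"twist": [0,0,0],"jaw": 0}
    - {"xyz": [0.1254,0,-0.0261],"twist": [0,0,0],"jaw": 0}

```text
clock: 5.42
tcp_pos: [0.5514, 0.0964, 0.2972]
orientation: [0.0, 0.748, 0.664, 0.001]
wrist_force: [-1.9, 0.1, 9.1]
finger_gap: 0.0079
```

servo_tool:
  targets:
    - {"xyz": [0.0185,0,0.001],"twist": [0,0,0],"jaw": 0}
    - {"xyz": [0.0366,0,0.005],"twist": [0,0,0],"jaw": 0}
    - {"xyz": [0.0544,0,0.01],"twist": [0,0,0],"jaw": 0}
    - {"xyz": [0.064,0,0.0135],"twist": [0,0,0],"jaw": 0}
    - {"xyz": [0.0718,0,0.017],"twist": [0,0,0],"jaw": 0}
    - {"xyz": [0.078,0,0.02],"twist": [0,0,0],"jaw": 0}
    - {"xyz": [0.081,0,0.022],"twist": [0,0,0],"jaw": 0}
    - {"xyz": [0.081,0,0.022],"twist": [0,0,0],"jaw": 0}

```text
clock: 6.08
tcp_pos: [0.5609, 0.1771, 0.2741]
orientation: [-0.001, 0.748, 0.663, 0.001]
wrist_force: [-1.6, 3.7, 8.9]
finger_gap: 0.0077
```

```bash
python3 - <<'E'
from h import *
s=env.get_state();print(s['tcp_pos'],s['finger_gap'],s['wrist_force'])
T=rot(s['orientation']);g=s['tcp_pos']-.019*T[:,2]
xg=np.array([.127,.992,0]);H=np.array([.5495,.0747,.0805])
d=g-H;a=-d@xg;b=d[2];print('r',np.hypot(a,b),'want .2306; q',np.arctan2(b,a)-np.arctan2(46,226),'along',d@np.array([-.992,.127,0]))
E
```

```text
[0.56094108 0.17707814 0.27408974] 0.007743173893844963 [-1.57209073  3.67601123  8.91170307]
r 0.23620851914583782 want .2306; q 1.8210068989057293 along 0.0016590532016980105
```

servo_tool:
  targets:
    - {"xyz": [0,0,0],"twist": [0,0,0],"jaw": 0.27}
    - {"xyz": [0.002,0,0],"twist": [0,0,0],"jaw": 0.27}
    - {"xyz": [0.004,0,0],"twist": [0,0,0],"jaw": 0.27}
    - {"xyz": [0.004,0,0],"twist": [0,0,0],"jaw": 0.27}
    - {"xyz": [0.004,0,-0.01],"twist": [0,0,0],"jaw": 0.27}
    - {"xyz": [0.004,0,-0.03],"twist": [0,0,0],"jaw": 0.27}
    - {"xyz": [0.004,0,-0.05],"twist": [0,0,0],"jaw": 0.27}
    - {"xyz": [0.004,0,-0.075],"twist": [0,0,0],"jaw": 0.27}
    - {"xyz": [0.004,0,-0.1],"twist": [0,0,0],"jaw": 0.27}
    - {"xyz": [0.004,0,-0.115],"twist": [0,0,0],"jaw": 0.27}
    - {"xyz": [0.004,0,-0.115],"twist": [0,0,0],"jaw": 0.27}

```text
clock: 7.0
tcp_pos: [0.5627, 0.179, 0.3924]
orientation: [0.002, 0.749, 0.663, 0.003]
wrist_force: [-0.3, -0.7, 0.4]
finger_gap: 0.023
```

```bash
python3 - <<'E'
from h import *
s=env.get_state();print(s['tcp_pos'],s['finger_gap'],s['wrist_force'],s['joint_pos'].round(2))
a=cap('scene','s3')['color'];b=cap('top','t3')['color']
cv2.imwrite('pics/c3.png',np.hstack([cv2.resize(a[60:270,110:340],(420,380)),cv2.resize(b[100:280,180:360],(380,380))])[:,:,::-1])
E
```

```text
[0.56274463 0.17900663 0.39240821] 0.022994089656511184 [-0.26700507 -0.65840034  0.40568909] [0.17 0.37 0.51 1.71 0.   0.29]
```

View pics/c3.png

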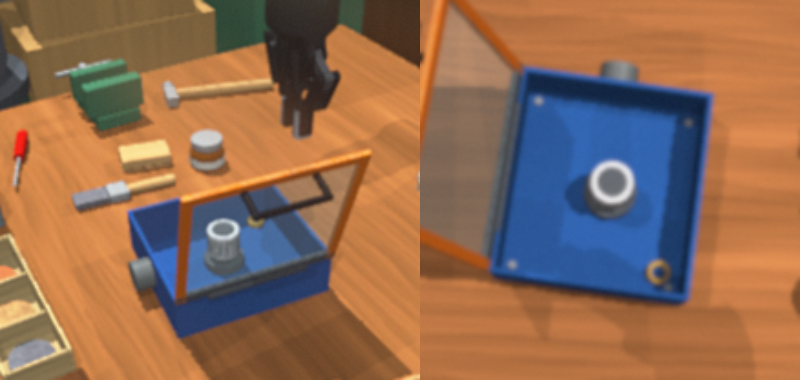

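The lid rests past upright on its stop, and the grip bar is free of the fingers. The collar ring is at about (271,187) in the top view and unobstructed.

```bash
python3 - <<'E'
from h import *
for f,box in(('t3',(250,165,292,215)),('s3',(200,160,260,210))):
    c=load(f);h=cv2.cvtColor(c['color'],cv2.COLOR_RGB2HSV);m=cv2.inRange(h,(0,0,165),(179,60,255));o=np.zeros_like(m);x0,y0,x1,y1=box;o[y0:y1,x0:x1]=m[y0:y1,x0:x1]
    k=max(cv2.findContours(o,cv2.RETR_EXTERNAL,cv2.CHAIN_APPROX_NONE)[0],key=len)
    w=np.array([onplane(c,u,v,.078)[:2]*1000 for u,v in k[:,0]],np.float32)
    print(f,len(k),cv2.fitEllipse(k),cv2.minEnclosingCircle(w))
E
```

```text
t3 56 ((270.7212829589844, 185.7600555419922), (19.320924758911133, 19.967586517333984), 90.59640502929688) ((533.0578002929688, -55.512855529785156), 26.724260330200195)
s3 41 ((231.73294067382812, 186.5230255126953), (11.238679885864258, 17.23125457763672), 86.20805358886719) ((532.3457641601562, -58.86744689941406), 28.120174407958984)
```

servo_tool:
  targets:
    - {"xyz": [-0.03,0,-0.005],"twist": [0,0,0],"jaw": 0.27}
    - {"xyz": [-0.065,0,-0.005],"twist": [0,0,0],"jaw": 0.27}
    - {"xyz": [-0.1,0,-0.005],"twist": [0,0,0],"jaw": 0.27}
    - {"xyz": [-0.135,0,-0.005],"twist": [0,0,0],"jaw": 0.5}
    - {"xyz": [-0.17,0,0],"twist": [0,0,0],"jaw": 0.9}
    - {"xyz": [-0.2,0,0.015],"twist": [0,0,0],"jaw": 0.9}
    - {"xyz": [-0.225,0,0.045],"twist": [0,0,0],"jaw": 0.9}
    - {"xyz": [-0.236,-0.001,0.085],"twist": [0,0,0],"jaw": 0.9}
    - {"xyz": [-0.236,-0.001,0.125],"twist": [0,0,0],"jaw": 0.9}
    - {"xyz": [-0.236,-0.001,0.16],"twist": [0,0,0],"jaw": 0.9}
    - {"xyz": [-0.236,-0.001,0.19],"twist": [0,0,0],"jaw": 0.9}
    - {"xyz": [-0.236,-0.001,0.2],"twist": [0,0,0],"jaw": 0.9}

```text
clock: 8.1
tcp_pos: [0.5278, -0.0543, 0.1816]
orientation: [-0.004, 0.749, 0.662, -0.003]
wrist_force: [-1.0, 0.9, 0.4]
finger_gap: 0.0767
```

```bash
python3 - <<'E'
from h import *
c=cap('wrist','w4');s=env.get_state();print(s['tcp_pos'],s['joint_pos'].round(2),s['finger_gap'],rot(s['orientation'])[:,0].round(3))
h=cv2.cvtColor(c['color'],cv2.COLOR_RGB2HSV);m=cv2.inRange(h,(0,0,165),(179,60,255))
u,v=proj(c,(.5328,-.0553,.078));print('expected px',u,v)
n,l,st,ce=cv2.connectedComponentsWithStats(m)
for i in range(1,n):
    if st[i,4]>150: print(st[i],ce[i])
    if st[i,4]>150 and abs(ce[i][0]-u)<40 and abs(ce[i][1]-v)<60:
        k=max(cv2.findContours((l==i).astype(np.uint8),0,1)[0],key=len);w=np.array([onplane(c,a,b,.078)[:2]*1000 for a,b in k[:,0]],np.float32);print(cv2.minEnclosingCircle(w))
E
```

```text
[ 0.52819701 -0.0542454   0.18215343] [-0.25  0.26 -0.15  1.17  0.   -0.13] 0.07669293589288777 [0.122 0.993 0.001]
expected px 252.03552103015843 191.13064987208415
[ 219  155   67   67 1820] [251.47582418 188.21868132]
((531.2451171875, -54.73246765136719), 27.389131546020508)
[   0  256   24   82 1246] [  8.05698234 296.23756019]
[248 331  28  14 289] [261.08650519 337.01038062]
```

View pics/w4.png

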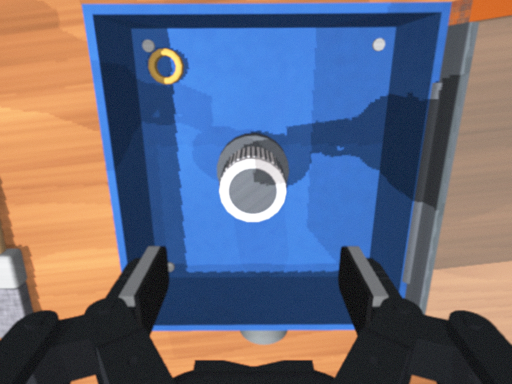

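servo_tool:
  targets:
    - {"xyz": [-0.0005,0.004,0.015],"twist": [0,0,0],"jaw": 0.9}
    - {"xyz": [-0.0005,0.004,0.04],"twist": [0,0,0],"jaw": 0.9}
    - {"xyz": [-0.0005,0.004,0.065],"twist": [0,0,0],"jaw": 0.9}
    - {"xyz": [-0.0005,0.004,0.09],"twist": [0,0,0],"jaw": 0.9}
    - {"xyz": [-0.0005,0.004,0.11],"twist": [0,0,0],"jaw": 0.9}
    - {"xyz": [-0.0005,0.004,0.125],"twist": [0,0,0],"jaw": 0.9}
    - {"xyz": [-0.0005,0.004,0.135],"twist": [0,0,0],"jaw": 0.9}
    - {"xyz": [-0.0005,0.004,0.14],"twist": [0,0,0],"jaw": 0.9}
    - {"xyz": [-0.0005,0.004,0.14],"twist": [0,0,0],"jaw": 0.9}
    - {"xyz": [-0.0005,0.004,0.14],"twist": [0,0,0],"jaw": 0.9}

```text
clock: 8.98
tcp_pos: [0.5369, -0.0562, 0.049]
orientation: [0.001, 0.749, 0.663, 0.0]
wrist_force: [0.0, 0.4, -0.5]
finger_gap: 0.0766
```

servo_tool:
  targets:
    - {"xyz": [0.0005,-0.005,0.005],"twist": [0,0,0],"jaw": 0.9}
    - {"xyz": [0.0005,-0.005,0.005],"twist": [0,0,0],"jaw": 0.9}
    - {"xyz": [0.0005,-0.005,0.005],"twist": [0,0,0],"jaw": 0.9}

```text
clock: 9.23
tcp_pos: [0.5309, -0.0548, 0.0434]
orientation: [0.0, 0.749, 0.663, 0.0]
wrist_force: [0.7, -0.2, 0.2]
finger_gap: 0.0773
```

servo_tool:
  targets:
    - {"xyz": [0,0,0],"twist": [0,0,0],"jaw": 0.4}
    - {"xyz": [0,0,0],"twist": [0,0,0],"jaw": 0.4}
    - {"xyz": [0,0,0],"twist": [0,0,0],"jaw": 0.4}
    - {"xyz": [0,0,0],"twist": [0,0,0],"jaw": 0.4}
    - {"xyz": [0,0,0],"twist": [0,0,0],"jaw": 0.4}
    - {"xyz": [0,0,0],"twist": [0,0,0],"jaw": 0.4}
  squeeze: 30

```text
clock: 9.73
tcp_pos: [0.5316, -0.0549, 0.0435]
orientation: [0.0, 0.749, 0.663, 0.0]
wrist_force: [-0.9, 1.2, 7.1]
finger_gap: 0.0517
```

servo_tool:
  targets:
    - {"xyz": [0,0,0.002],"twist": [0,0,0],"jaw": 0.4}
    - {"xyz": [0,0,0.004],"twist": [0,0,0],"jaw": 0.4}
    - {"xyz": [0,0,0.004],"twist": [0,0,0],"jaw": 0.4}
    - {"xyz": [0,0,0.004],"twist": [0,0,0],"jaw": 0.4}
  squeeze: 60

```text
clock: 10.07
tcp_pos: [0.532, -0.055, 0.0432]
orientation: [0.001, 0.749, 0.663, 0.001]
wrist_force: [-10.0, 3.0, 34.5]
finger_gap: 0.051
```

servo_tool:
  targets:
    - {"xyz": [0,0,-0.002],"twist": [0,0,0],"jaw": 0.4}
    - {"xyz": [0,0,-0.002],"twist": [0,0,0.08],"jaw": 0.4}
    - {"xyz": [0,0,-0.002],"twist": [0,0,0.16],"jaw": 0.4}
    - {"xyz": [0,0,-0.002],"twist": [0,0,0.24],"jaw": 0.4}
    - {"xyz": [0,0,-0.002],"twist": [0,0,0.32],"jaw": 0.4}
    - {"xyz": [0,0,-0.002],"twist": [0,0,0.4],"jaw": 0.4}
    - {"xyz": [0,0,-0.002],"twist": [0,0,0.4],"jaw": 0.4}

```text
clock: 10.65
tcp_pos: [0.5326, -0.0553, 0.0435]
orientation: [0.001, 0.866, 0.499, 0.001]
wrist_force: [-3.7, 1.8, 18.2]
finger_gap: 0.0513
```

servo_tool:
  targets:
    - {"xyz": [0,0,0],"twist": [0,0,0.07],"jaw": 0.4}
    - {"xyz": [0,0,0],"twist": [0,0,0.14],"jaw": 0.4}
    - {"xyz": [0,0,0],"twist": [0,0,0.21],"jaw": 0.4}
    - {"xyz": [0,0,0],"twist": [0,0,0.28],"jaw": 0.4}
    - {"xyz": [0,0,0],"twist": [0,0,0.35],"jaw": 0.4}
    - {"xyz": [0,0,0],"twist": [0,0,0.35],"jaw": 0.4}

```text
clock: 11.15
tcp_pos: [0.5327, -0.0551, 0.0435]
orientation: [0.001, 0.94, 0.341, 0.002]
wrist_force: [-3.4, 2.5, 17.5]
finger_gap: 0.0511
```

servo_tool:
  targets:
    - {"xyz": [0,0,0],"twist": [0,0,0.07],"jaw": 0.4}
    - {"xyz": [0,0,0],"twist": [0,0,0.14],"jaw": 0.4}
    - {"xyz": [0,0,0],"twist": [0,0,0.21],"jaw": 0.4}
    - {"xyz": [0,0,0],"twist": [0,0,0.28],"jaw": 0.4}
    - {"xyz": [0,0,0],"twist": [0,0,0.35],"jaw": 0.4}
    - {"xyz": [0,0,0],"twist": [0,0,0.35],"jaw": 0.4}

```text
clock: 11.65
tcp_pos: [0.533, -0.0548, 0.0434]
orientation: [0.0, 0.985, 0.172, 0.002]
wrist_force: [-2.5, 3.2, 17.9]
finger_gap: 0.051
```

servo_tool:
  targets:
    - {"xyz": [0,0,0],"twist": [0,0,0.07],"jaw": 0.4}
    - {"xyz": [0,0,0],"twist": [0,0,0.14],"jaw": 0.4}
    - {"xyz": [0,0,0],"twist": [0,0,0.21],"jaw": 0.4}
    - {"xyz": [0,0,0],"twist": [0,0,0.28],"jaw": 0.4}
    - {"xyz": [0,0,0],"twist": [0,0,0.35],"jaw": 0.4}
    - {"xyz": [0,0,0],"twist": [0,0,0.35],"jaw": 0.4}

```text
clock: 12.15
tcp_pos: [0.5327, -0.0543, 0.0418]
orientation: [-0.001, 1.0, -0.001, 0.002]
wrist_force: [1.6, 4.5, 5.2]
finger_gap: 0.0505
```

z has dropped 1.7 mm and the force is down, so the keyways have found the pins. Next I push down.

servo_tool:
  targets:
    - {"xyz": [0,0,0.002],"twist": [0,0,0],"jaw": 0.4}
    - {"xyz": [0,0,0.004],"twist": [0,0,0],"jaw": 0.4}
    - {"xyz": [0,0,0.006],"twist": [0,0,0],"jaw": 0.4}
    - {"xyz": [0,0,0.008],"twist": [0,0,0],"jaw": 0.4}
    - {"xyz": [0,0,0.0095],"twist": [0,0,0],"jaw": 0.4}
    - {"xyz": [0,0,0.0095],"twist": [0,0,0],"jaw": 0.4}
  squeeze: 80

```text
clock: 12.65
tcp_pos: [0.5336, -0.0539, 0.0365]
orientation: [-0.001, 1.0, -0.0, 0.003]
wrist_force: [-5.5, 8.7, 34.0]
finger_gap: 0.0506
```

```bash
python3 - <<'E'
from h import *
s=env.get_state();print(s['tcp_pos'],s['wrist_force'],s['ft_torque'],s['joint_pos'].round(3))
c=cap('scene','s5');cv2.imwrite('pics/c5.png',cv2.resize(c['color'][100:260,150:320,::-1],(680,600),interpolation=2))
E
```

```text
[ 0.53359203 -0.05392324  0.03647684] [-5.51342161  8.68384742 34.03757615] [ 1.79584848  1.42370181 -1.23491649] [-0.252  0.375 -0.375  0.815  0.004  1.319]
```

View pics/c5.png

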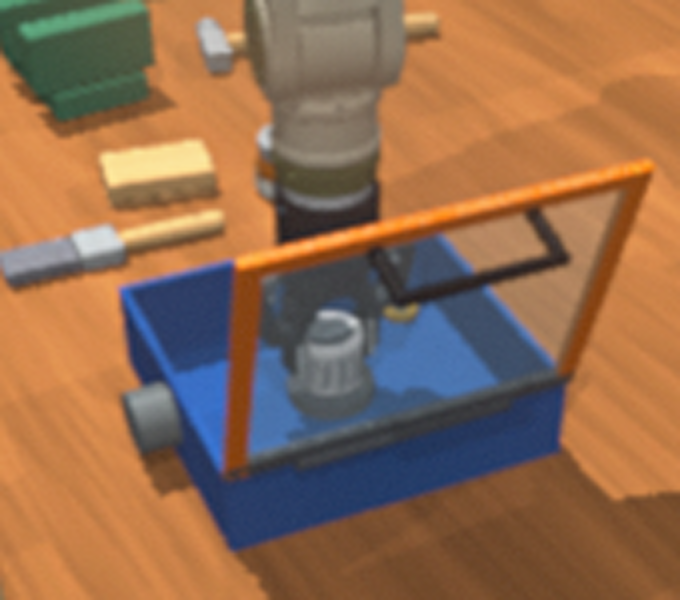

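servo_tool:
  targets:
    - {"xyz": [0,0,-0.003],"twist": [0,0,0],"jaw": 0.4}
    - {"xyz": [0,0,-0.003],"twist": [0,0,-0.05],"jaw": 0.4}
    - {"xyz": [0,0,-0.003],"twist": [0,0,-0.1],"jaw": 0.4}
    - {"xyz": [0,0,-0.003],"twist": [0,0,-0.1],"jaw": 0.4}

```text
clock: 13.03
tcp_pos: [0.5335, -0.0559, 0.0358]
orientation: [0.001, 0.999, 0.05, 0.002]
wrist_force: [2.0, 0.7, 5.9]
finger_gap: 0.0505
```

```bash
python3 - <<'E'
from h import *
s=env.get_state();print(s['tcp_pos'],s['wrist_force'],s['ft_torque'],s['orientation'].round(4))
E
```

```text
[ 0.5334673  -0.05593835  0.03577263] [2.01075438 0.69056545 5.93097595] [-0.10254024 -0.56513609 -1.16627116] [9.000e-04 9.987e-01 5.000e-02 2.300e-03]
```

servo_tool:
  targets:
    - {"xyz": [0,0,0.001],"twist": [0,0,0],"jaw": 0.4}
    - {"xyz": [0,0,0.002],"twist": [0,0,0],"jaw": 0.4}
    - {"xyz": [0,0,0.003],"twist": [0,0,0],"jaw": 0.4}
    - {"xyz": [0,0,0.004],"twist": [0,0,0],"jaw": 0.4}
    - {"xyz": [0,0,0.005],"twist": [0,0,0],"jaw": 0.4}
    - {"xyz": [0,0,0.005],"twist": [0,0,0],"jaw": 0.4}

```text
clock: 13.53
tcp_pos: [0.5336, -0.056, 0.0344]
orientation: [0.001, 0.999, 0.049, 0.003]
wrist_force: [-8.1, 3.0, 35.9]
finger_gap: 0.0506
```

```bash
python3 - <<'E'
from h import *
s=env.get_state();print(s['tcp_pos'],s['wrist_force'],s['ft_torque'],s['orientation'].round(4))
E
```

```text
[ 0.53358687 -0.05598781  0.03444818] [-8.05880355  3.02759277 35.88494101] [ 0.42981695  1.57007325 -1.27760476] [0.0013 0.9988 0.049  0.003 ]
```

```bash
python3 - <<'E'
from h import *
c=load('w4');print('before',[depthpt(c,u,v)[2].round(4) for u,v in((240,190),(252,200),(262,190))])
c=cap('wrist','w6');d=c['depth'];s=env.get_state();print('tau',s['tau'].round(2))
# height map
z=np.full(d.shape,np.nan)
for v in range(60,384,6):
    for u in range(150,370,6):
        if d[v,u]>0:
            p=depthpt(c,u,v)
            if np.hypot(p[0]-.5325,p[1]+.055)<.023: z[v,u]=p[2]
k=z[~np.isnan(z)];k=k[k<.1];print(len(k),np.percentile(k,[10,25,50,75,90]).round(4) if len(k) else None)
f=np.array([depthpt(c,u,v)[2] for u in range(100,420,8) for v in range(20,120,8) if d[v,u]>0]);print('floor',np.percentile(f,[10,50,90]))
E
```

```text
before [np.float64(0.0788), np.float64(0.0785), np.float64(0.0785)]
tau [  0.37 -29.34  18.06  -3.39  -0.03  -1.27]
268 [0.0688 0.0691 0.0695 0.0699 0.0703]
floor [0.00596727 0.00684766 0.00769297]
```

View pics/w6.png

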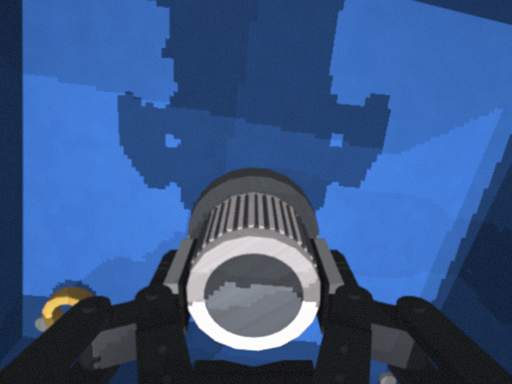

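servo_tool:
  targets:
    - {"xyz": [0,0,-0.003],"twist": [0,0,0],"jaw": 0.4}
    - {"xyz": [0,0,-0.003],"twist": [0,0,-0.03],"jaw": 0.4}
    - {"xyz": [0,0,-0.003],"twist": [0,0,-0.06],"jaw": 0.4}
    - {"xyz": [0,0,-0.003],"twist": [0,0,-0.06],"jaw": 0.4}

```text
clock: 13.92
tcp_pos: [0.5338, -0.0575, 0.0345]
orientation: [0.003, 0.997, 0.079, 0.002]
wrist_force: [0.1, -4.3, 11.5]
finger_gap: 0.0507
```

```bash
python3 - <<'E'
from h import *
s=env.get_state();print(s['tcp_pos'],s['wrist_force'],s['ft_torque'],s['orientation'].round(4),s['tau'].round(2))
E
```

```text
[ 0.53378929 -0.05752506  0.03449367] [ 0.11983351 -4.2932432  11.52276054] [-0.9010887  -0.14230968 -1.06312113] [0.0026 0.9969 0.0791 0.0024] [  3.58 -39.83  19.49   0.71   1.22  -1.31]
```

servo_tool:
  targets:
    - {"xyz": [0,0,0],"twist": [0,0,0],"jaw": 0.8}
    - {"xyz": [0,0,0],"twist": [0,0,0],"jaw": 0.8}
    - {"xyz": [0,0,0],"twist": [0,0,0],"jaw": 0.8}
    - {"xyz": [0,0,-0.006],"twist": [0,0,0],"jaw": 0.8}
    - {"xyz": [0,0,-0.006],"twist": [0,0,0],"jaw": 0.8}
    - {"xyz": [0,0,-0.006],"twist": [0,0,0],"jaw": 0.8}

```text
clock: 14.42
tcp_pos: [0.5313, -0.0548, 0.0386]
orientation: [-0.0, 0.997, 0.08, 0.0]
wrist_force: [0.2, -0.5, 0.3]
finger_gap: 0.0683
```

```bash
cat > m.py <<'E'
from h import *
import sys
c=cap('wrist',sys.argv[1]);s=env.get_state();T=rot(s['orientation'])
print(s['tcp_pos'],'F',s['wrist_force'].round(1),'M',s['ft_torque'].round(2),'tau',s['tau'].round(2),'gap',s['finger_gap'],'q',s['joint_pos'].round(3))
print('tool x,z',T[:,0].round(4),T[:,2].round(4))
d=c['depth'];P=[]
for v in range(60,384,3):
    for u in range(130,390,3):
        if d[v,u]>0:
            p=depthpt(c,u,v)
            if np.hypot(p[0]-.5325,p[1]+.055)<.035 and .055<p[2]<.085: P.append(p)
P=np.array(P);zt=np.median(P[:,2]);
h=cv2.cvtColor(c['color'],cv2.COLOR_RGB2HSV);m=cv2.inRange(h,(0,0,150),(179,60,255));m[:, :120]=0;m[:,400:]=0;m[:60]=0
k=max(cv2.findContours(m,0,1)[0],key=cv2.contourArea)
w=np.array([onplane(c,a,b,zt-.0007)[:2]*1000 for a,b in k[:,0]],np.float32)
top=P[abs(P[:,2]-zt)<.0025];fit=np.linalg.lstsq(np.c_[top[:,:2],np.ones(len(top))],top[:,2],rcond=None)[0]
print('top z',zt,'slope',fit[:2].round(3),'ring',cv2.minEnclosingCircle(w),'depth ctr',((top.min(0)+top.max(0))/2).round(4),(np.ptp(top,0)).round(4))
E
python3 m.py w7
```

```text
[ 0.53124804 -0.05482884  0.03853387] F [0.9 0.4 0.7] M [-0.02 -0.05 -0.01] tau [-1.000e-02 -4.631e+01  2.477e+01  2.000e-02 -0.000e+00 -0.000e+00] gap 0.06866813393987477 q [-0.253  0.374 -0.371  0.826  0.     1.158]
tool x,z [9.873e-01 1.587e-01 1.000e-04] [ 1.e-04  1.e-04 -1.e+00]
top z 0.07671052396873575 slope [ 0.001 -0.007] ring ((532.3199462890625, -55.372406005859375), 26.261369705200195) depth ctr [ 0.5365 -0.0544  0.0767] [0.0591 0.0511 0.0049]
```

servo_tool:
  targets:
    - {"xyz": [0.001,0.0007,0],"twist": [0,0,0],"jaw": 0.8}
    - {"xyz": [0.001,0.0007,0],"twist": [0,0,0],"jaw": 0.8}
    - {"xyz": [0.001,0.0007,0],"twist": [0,0,0],"jaw": 0.4}
    - {"xyz": [0.001,0.0007,0],"twist": [0,0,0],"jaw": 0.4}
    - {"xyz": [0.001,0.0007,0],"twist": [0,0,0],"jaw": 0.4}
    - {"xyz": [0.001,0.0007,0],"twist": [0,0,0],"jaw": 0.4}
    - {"xyz": [0.001,0.0007,0],"twist": [0,0,0],"jaw": 0.4}
  squeeze: 40

```text
clock: 15.05
tcp_pos: [0.5325, -0.0555, 0.0386]
orientation: [-0.0, 0.997, 0.079, 0.0]
wrist_force: [0.8, -0.3, 0.8]
finger_gap: 0.0515
```

```bash
python3 m.py w8
```

```text
[ 0.5324384  -0.05545865  0.03858111] F [0.4 0.9 0.2] M [ 0.08 -0.12 -0.01] tau [ -0.2  -45.9   24.2    0.2   -0.13   0.  ] gap 0.051106198637891447 q [-0.254  0.375 -0.368  0.827  0.     1.158]
tool x,z [9.874e-01 1.584e-01 4.000e-04] [ 4.e-04  1.e-04 -1.e+00]
top z 0.0765889408225772 slope [ 0.    -0.007] ring ((531.6995849609375, -55.42291259765625), 26.260251998901367) depth ctr [ 0.5299 -0.0549  0.0766] [0.0632 0.0513 0.005 ]
```

servo_tool:
  targets:
    - {"xyz": [0,0,0.0015],"twist": [0,0,0],"jaw": 0.4}
    - {"xyz": [0,0,0.003],"twist": [0,0,0],"jaw": 0.4}
    - {"xyz": [0,0,0.0045],"twist": [0,0,0],"jaw": 0.4}
    - {"xyz": [0,0,0.006],"twist": [0,0,0],"jaw": 0.4}
    - {"xyz": [0,0,0.006],"twist": [0,0,0],"jaw": 0.4}
  squeeze: 60

```text
clock: 15.52
tcp_pos: [0.5325, -0.0555, 0.0325]
orientation: [-0.0, 0.997, 0.079, 0.0]
wrist_force: [0.0, 1.5, 5.7]
finger_gap: 0.0508
```

```bash
python3 m.py w9
```

```text
[ 0.53248963 -0.05547564  0.0326471 ] F [0.4 1.6 5.5] M [0.09 0.06 0.01] tau [ -0.38 -43.75  23.09  -0.27  -0.18  -0.  ] gap 0.05078173041900994 q [-0.254  0.382 -0.375  0.813  0.     1.158]
tool x,z [9.874e-01 1.583e-01 5.000e-04] [ 5.e-04  1.e-04 -1.e+00]
top z 0.0705719402868836 slope [-0.002 -0.006] ring ((531.735107421875, -55.379615783691406), 26.22105598449707) depth ctr [ 0.5301 -0.0544  0.0706] [0.063  0.0511 0.005 ]
```

Smooth, with only the spring force. I continue down to home with a small over-push.

servo_tool:
  targets:
    - {"xyz": [0,0,0.0015],"twist": [0,0,0],"jaw": 0.4}
    - {"xyz": [0,0,0.003],"twist": [0,0,0],"jaw": 0.4}
    - {"xyz": [0,0,0.0042],"twist": [0,0,0],"jaw": 0.4}
    - {"xyz": [0,0,0.0052],"twist": [0,0,0],"jaw": 0.4}
    - {"xyz": [0,0,0.0058],"twist": [0,0,0],"jaw": 0.4}
    - {"xyz": [0,0,0.0058],"twist": [0,0,0],"jaw": 0.4}
    - {"xyz": [0,0,0.0058],"twist": [0,0,0],"jaw": 0.4}
    - {"xyz": [0,0,0.0058],"twist": [0,0,0],"jaw": 0.4}

```text
clock: 16.23
tcp_pos: [0.5325, -0.0555, 0.0287]
orientation: [0.0, 0.997, 0.079, 0.001]
wrist_force: [-5.9, 1.7, 19.7]
finger_gap: 0.0511
```

```bash
python3 m.py w10; python3 - <<'E'
from h import *
a=cap('scene','s10')['color'];b=cap('top','t10')['color']
cv2.imwrite('pics/c10.png',np.hstack([a[80:330,100:400],b[80:330,40:440]])[:,:,::-1])
E
```

```text
[ 0.53250883 -0.05545769  0.02874735] F [-5.4  1.7 19.9] M [0.38 1.07 0.  ] tau [ -0.58 -37.31  21.72  -2.44  -0.09   0.  ] gap 0.05107998909443357 q [-0.254  0.386 -0.381  0.803  0.     1.158]
tool x,z [0.9874 0.1585 0.0013] [ 1.3e-03 -3.0e-04 -1.0e+00]
top z 0.06686329052430146 slope [ 0.001 -0.007] ring ((531.7518310546875, -55.32955551147461), 26.201635360717773) depth ctr [ 0.5303 -0.0546  0.0669] [0.0632 0.0518 0.005 ]
```

View pics/c10.png

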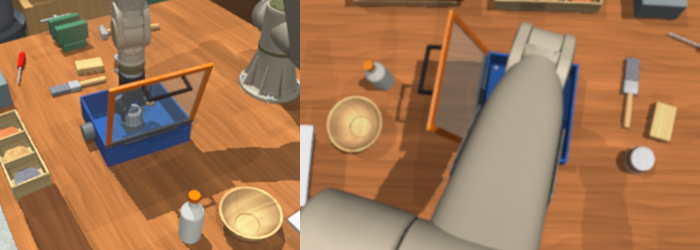

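The collar top has dropped 11.8 mm from its start, the push is against a hard stop at 20 N, and the lid is open. I am handing in.

```bash
python3 -c "
from workcell import env
print(env.hand_in());s=env.get_state();print(s['clock'],s['tcp_pos'],s['wrist_force'],s['finger_gap'])"
```

```text
the job is handed in; nothing more can be done
None
the job is handed in; nothing more can be done
```

I opened the lid onto its stop, turned the collar until it dropped over the drive pins, and pushed it home. I handed in at about 16 s, still gripping the collar and holding it down. The hand-in reports no verdict.

**The jam:** The collar dropped over the pins after I had turned it about 1.1 to 1.45 rad. The first push then jammed about 3 mm above home, at about 35 N and with about 1.2 N m of twist. I opened the fingers and the spring raised the collar to about 10 mm above home. I then gripped it again, centred, with no measurable twist, and the second push went down smoothly.

**Last checks, all before hand-in:**
- **Height:** the collar top is 11.8 mm below where it started (12 mm expected), against a hard stop at about 20 N.
- **Position:** the two readings of the collar's centre, from the hand and from the camera, agree within 1 mm. The hand is within 1.3 mrad of vertical.
- **Lid:** the pictures show it open on its stop. The angle I last measured was about 1.82 rad, just before letting go of it, and I did not measure it again.
- **Bystanders:** the ones I could see looked undisturbed. The last outside pictures do not show the spacer. It was in its corner in the wrist view taken during the jam.

No check was left failing. After hand-in I could not read the state again.

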